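# Register a round comb-handle blank by its flat in a V-cradle and wedge it fast

## Task

The round comb-handle blank lies loose in the V-cradle: roll it in the groove, without lifting it out, until you feel its planed flat drop flush onto the blue-lined wall, and slide it along the groove home against the end stop. Then take the orange wedge from its stand, set it thin end down in the slot between the blank's other end and the sloped brass jaw, upright face to the blank, and press it down hard, against the jaw's spring, until it is locked tight. Let go of everything, and do not knock over the horn cup.

Things in the scene. Friction and masses are not known exactly. Their poses are not given: they have to be found in the camera images.
- cradle: Fixed wooden V-cradle, base board 110 x 260 x 15 mm. Origin on the bench under the groove's bottom line; y along the groove towards the end stop, x towards the blue-lined wall, z up. End stop: dark block at the +y end, face at y = 105 mm, 95 mm high. At the -y end, beyond an open slot, a brass jaw 60 mm wide, 100 mm high, backed by a rubber pad and block.
- cradle_apex (a point): Bottom line of the 90 degree groove, midway along it, 35 mm above the bench; axes as the cradle. Two slick plastic walls (friction about 0.12) rise from it at 45 degrees to x = +-30 mm, 65 mm above the bench, from cradle y = -35 to 105 mm: blue at +x, white at -x.
- slot (a point): Point in the slot, 95 mm above the bench, cradle y = -55 mm; axes as the cradle. With the blank home the slot runs from the blank's end (cradle y = -45 mm) to the jaw's face, which leans back 7.25 degrees like the wedge: 20 mm wide at 45 mm above the bench, 27 mm at 99 mm. Its floor is 15 mm up. The jaw gives at most 3 mm, sprung at 5 N per mm.
- blank_mid (a point): Centre, on the axis, of the loose dark red round wooden blank: 50 mm diameter, 150 mm long, 0.28 kg, one pale flat 31 mm wide along it. Own y = its axis, own z = the flat's outward normal. Starts in the groove, axis 70 mm above the bench, flat facing up and to the blue side (45 degrees), 8 to 18 mm short of the stop. Home, it is at cradle y = 30 mm.
- blank_flat (a point): Middle of the pale flat, 19.5 mm from the blank's axis. A finger pressing the top with a few newtons grips it and rolls or slides it in the slick groove. Rolled top towards the blue wall, it snaps flush once within about 20 degrees: the top sinks 4 mm, the axis goes to cradle x = 4, z = 66 mm, the flat's normal points 45 degrees down.
- wedge_mid (a point): Half-way up the loose orange wedge, 110 mm tall, 0.1 kg, thin end down. Own z up; 40 mm wide along own x. Its +y face is upright, 10 mm from here; its -y face slopes: 20 mm thick at the foot, 34 mm at the top. In the slot, axes as the cradle's, it first touches with this point 100 mm above the bench; 15 N on its top drives it 10 to 20 mm further, where friction locks it.
- stand: Small fixed wooden stand with a pocket holding the wedge's foot: 100 x 90 mm base, pocket walls up to 51 mm above the bench, pocket floor 14 mm up. Origin under its centre.
- horn_cup: Bystander: pale horn cup standing on the bench, 72 mm wide, 115 mm tall, origin under its centre.
Mind the look-alikes: they are no part of the job. Leave any turquoise look-alike of the part that bears wedge_mid alone. Leave any purple look-alike of the part that bears blank_mid alone.

How it is judged:
On the way, in this order (a step that is already met when the one before it is completed fails the run):
1. the blank has been rolled so that its flat lies flush on the blue wall, and it is home against the end stop (angle between blank_mid's own z axis and vertical between 2.27 and 2.44 rad and x of blank_flat in the frame of cradle above 0.012 m and z of blank_mid in the frame of cradle below 0.0695 m and angle between the y axis of cradle and the y axis of blank_mid, either way round below 0.05 rad and y of blank_mid in the frame of cradle above 0.0275 m), for 0.2 s.
2. the wedge stands in the slot with the blank still seated (all of step 1 and z of wedge_mid in the frame of cradle below 0.13 m and x of wedge_mid in the frame of cradle between -0.015 and 0.015 m and y of wedge_mid in the frame of cradle between -0.068 and -0.042 m and angle between wedge_mid's own z axis and vertical below 0.15 rad and y of blank_mid in the frame of wedge_mid above 0.05 m), for 0.2 s.
At the end, for the whole second after the job is handed in: Flat within 5 degrees of flush on the blue wall; blank within 2.5 mm of the stop; wedge upright within 8 degrees in the slot, upright face to the blank, its middle at most 92 mm above the bench and 15 mm off the groove's centre plane, pressing the blank with over 4 N; all at rest (all of step 2 and z of wedge_mid in the frame of cradle below 0.092 m and contact force between wedge and blank above 4 N and linear speed of each of wedge, blank below 0.01 m/s); the robot touches nothing.
It fails at once if the blank is lifted out of the groove (its axis rises more than 20 mm) (z of blank_mid in the frame of cradle above 0.0905 m).
It fails at once if the horn cup is knocked over (angle between horn_cup's own z axis and vertical above 0.4 rad).
It also fails if it takes over 67 s, if anything falls off the work surface, if the arm or the gripper's body presses on something with over 40 N, if the wrist force passes 120 N, or if a joint passes its speed limit or range.

## Robot

A 6-joint arm with a two-finger parallel gripper is mounted at the origin on the work surface. World frame = base frame: x ahead of the robot, y to its left, z up, the work surface at z = 0. Lengths are in m, angles in rad, forces in N, time in s.
With the tool pointing down it reaches from about 0.425 to 0.95 m from the base axis. Payload 3.5 kg.
Tool frame: the origin (TCP) lies midway between the tips of the shut fingers; the grasp point (between the pads) lies ctrl.hold_point_z behind it (ctrl.hold_point_z is the distance from the TCP to the grasp point, in m); z points along the fingers, x is the direction in which the jaws open and shut, and the axes are right-handed (so a half turn about z gives the same grasp; the last joint's range is limited). The gripper opens to 85 mm and grips with 20 to 120 N. Pads are 22 mm wide; open, the fingers measure 114 mm over their backs; the gripper's body (76 mm by 85 mm) begins 54 mm behind the grasp point. The pads swing forward as they close: fully open they stand 13 mm farther back than shut.
Start: joints at [0.983, 0.286, 1.577, -0, 1.279, -0.15], TCP at [0.286, 0.611, 0.231] pointing down, gripper open.
Joint ranges: [-2.77, 2.77], [-0.9, 2.22], [0.21, 2.48], [-1.53, 4.67], [0.24, 2.81], [-2.84, 2.84]. Speed limits (rad/s): [2.79, 2.79, 3.14, 3.14, 3.14, 3.14].

## Interface

Orientations are given as a unit quaternion [x, y, z, w].
In Python, from plant import ctrl gives the robot as it stands.
- The arm moves only by the tool step_arm, never from a script. Its arguments are lists of equal length, an entry for each row: "gripper": the gripper's target within -1 to 1 (shut at 1, half-way at 0, fully open at -1); "linear": the shift along the tool's x, y, z in m, a list of three; "delta_rot": the turn, a rotation vector about the tool's x, y, z in degrees, a list of three. A call has 1 to 20 rows; each row is the pose to reach, as a shift and turn from the pose commanded when the call began, along the tool's axes at that moment; what a row does not reach only later rows make up. A row lasts 1/8 s, in which the tool goes at most 62.5 mm and 10.7 degrees, less where a joint would pass 70% of its speed; a pose out of reach is approached as far as the arm can. A call with a gripper value outside its range is refused whole. The fingers move at their own pace and stop on an object; "grip_force" is the grip in N (left out, the last holds). Time passes only in rows, so rows that repeat a pose let the fingers close. It gives the time, the measured TCP pose, the force and the opening at its end, in the units of the state.
- ctrl.get_state(): the state, without advancing time (a new reading comes with each control period).
- ctrl.read_camera(name): name is "scene" or "top"; returns a dict with "frame" (384x512x3 uint8, red, green, blue), "fx", "fy", "cx", "cy" (pixels), "view" (4x4, takes a point from world to camera coordinates). Camera axes: x right, y down, z forward; pixel columns grow to the right and rows downward; lengths in m; the calibration is good to about 2 mm. A picture is of the moment at which its call begins. There is no depth.
- ctrl.sign_off(): hands the job in, once; it reports no verdict.
The state is a dict: "time": time; "qpos": joint angles; "dq": joint speeds; "joint_efforts": joint torques, N m; "eef_pos": TCP position; "tcp_rot": TCP orientation; "contact_force": force on the tool from outside, world axes, zero at the start; "wrist_torque": the same for the moment, N m; "opening": opening from 0.0 (shut) to 1.0 (fully open).
Only numpy, scipy, OpenCV 4.12 (cv2) and the standard library are available. Lean on these libraries where they do the work, as an engineer would, in place of code of your own. Each camera call takes 0.05 s, during which the arm holds its last target. There are 200 camera calls.

## Working session

There is one attempt and no reset: what is moved stays moved. The work goes in short steps, Python scripts to look and compute and a tool call to move; the robot and the scene stay as the last step left them, time stands still between calls to the robot, and variables do not carry over. Pictures are saved under pics/ and viewed, on a budget of 10 in all, crops included, one or two more only if the job needs it, and the job is handed in when it is done.

Besides the shell and the picture viewer there is one more tool, called after "Request:" as a command line: name --argument value ..., lists and objects as JSON in quotes. step_arm: Moves the arm, as the interface text tells. Its arguments: {"type":"object","properties":{"gripper":{"type":"array"},"linear":{"type":"array"},"delta_rot":{"type":"array"},"grip_force":{"type":"number"}},"required":["gripper","linear","delta_rot"]}

```bash
mkdir -p pics; ls; python3 - <<'E'
from plant import ctrl
import cv2,numpy as np,pickle
s=ctrl.get_state();print(s, ctrl.hold_point_z)
d={}
for n in("scene","top"):
    c=ctrl.read_camera(n);d[n]=c
    cv2.imwrite(f"pics/{n}0.png",c["frame"][:,:,::-1]);print(n,c["fx"],c["fy"],c["cx"],c["cy"],np.round(c["view"],3).tolist())
pickle.dump(d,open("c0.pkl","wb"))
E
```

```text
pics
{'time': 0.0, 'qpos': array([ 9.82993361e-01,  2.87208600e-01,  1.57820854e+00, -2.93876935e-05,
        1.27860785e+00, -1.49999627e-01]), 'dq': array([ 0.00071666,  0.00032967,  0.00076324,  0.00197977, -0.00015491,
        0.0003282 ]), 'joint_efforts': array([ 2.69381817e-04, -4.05976653e+01, -2.92633384e+01, -1.60385916e-04,
        5.80324559e-03, -3.81636909e-06]), 'eef_pos': array([0.28576837, 0.61077993, 0.22990149]), 'tcp_rot': array([ 8.43783504e-01,  5.36682326e-01, -1.10650864e-03,  5.04875124e-04]), 'contact_force': array([ 0.33939821, -0.09275242, -0.24988601]), 'wrist_torque': array([-0.00580016, -0.01213462,  0.05214662]), 'opening': 1.0017109834028184} 0.0187
scene 427.66822694206724 427.66822694206724 261.92674233963106 183.6454562405853 [[-0.295, 0.955, -0.011, 0.148], [0.585, 0.172, -0.793, -0.212], [-0.755, -0.24, -0.61, 1.645], [0.0, 0.0, 0.0, 1.0]]
top 477.094447887729 477.094447887729 250.96733026416553 196.8066116738812 [[0.021, -1.0, 0.01, 0.002], [-0.991, -0.022, -0.131, 0.509], [0.131, -0.007, -0.991, 1.154], [0.0, 0.0, 0.0, 1.0]]
```

View pics/scene0.png

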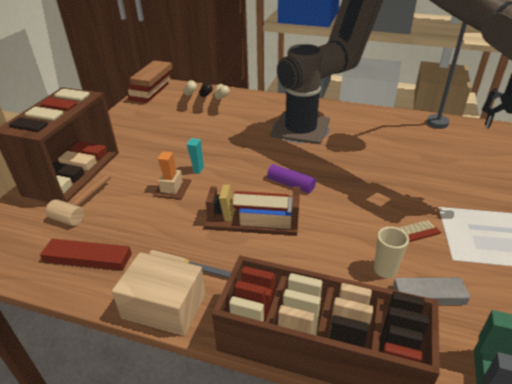

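View pics/top0.png

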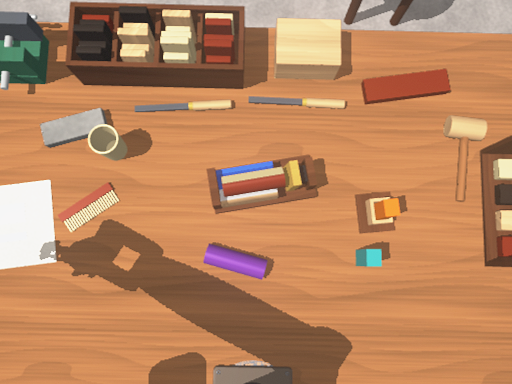

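The top view shows the cradle at (262,185), with the brass jaw at (293,175) on the right and the end stop on the left. The blue wall is on the far side (+x). The orange wedge is in its stand at (380,210). Look-alikes are the turquoise wedge (369,257) and the purple roll (236,261), which I leave alone. The cup is at (105,140). The dark red blank at (253,182) and the orange wedge fit the description by colour, so I'll confirm with one enlarged crop.

```bash
cat > h.py <<'E'
import numpy as np,cv2
def proj(c,P):
    P=np.atleast_2d(P);V=np.array(c["view"]);q=P@V[:3,:3].T+V[:3,3]
    return np.c_[c["fx"]*q[:,0]/q[:,2]+c["cx"],c["fy"]*q[:,1]/q[:,2]+c["cy"]]
def ray(c,uv,z):
    V=np.array(c["view"]);R=V[:3,:3];o=-R.T@V[:3,3]
    d=R.T@np.array([(uv[0]-c["cx"])/c["fx"],(uv[1]-c["cy"])/c["fy"],1]);return o+d*(z-o[2])/d[2]
E
python3 - <<'E'
import pickle,cv2,numpy as np
d=pickle.load(open("c0.pkl","rb"))
f=d["top"]["frame"][:,:,::-1]
a=cv2.resize(f[145:225,200:330],None,fx=6,fy=6,interpolation=cv2.INTER_CUBIC)  # 780x480
g=d["scene"]["frame"][:,:,::-1]
cv2.imwrite("pics/cropA.png",a)
b=cv2.resize(f[180:275,345:415],None,fx=5,fy=5,interpolation=cv2.INTER_CUBIC)
e=cv2.resize(g[130:235,145:310],None,fx=475/105*0.0+2.7,fy=2.7,interpolation=cv2.INTER_CUBIC)
h=max(b.shape[0],e.shape[0]);o=np.zeros((h,b.shape[1]+e.shape[1],3),np.uint8)
o[:b.shape[0],:b.shape[1]]=b;o[:e.shape[0],b.shape[1]:]=e
cv2.imwrite("pics/cropB.png",o);print(a.shape,o.shape)
E
```

```text
(480, 780, 3) (475, 796, 3)
```

View pics/cropA.png

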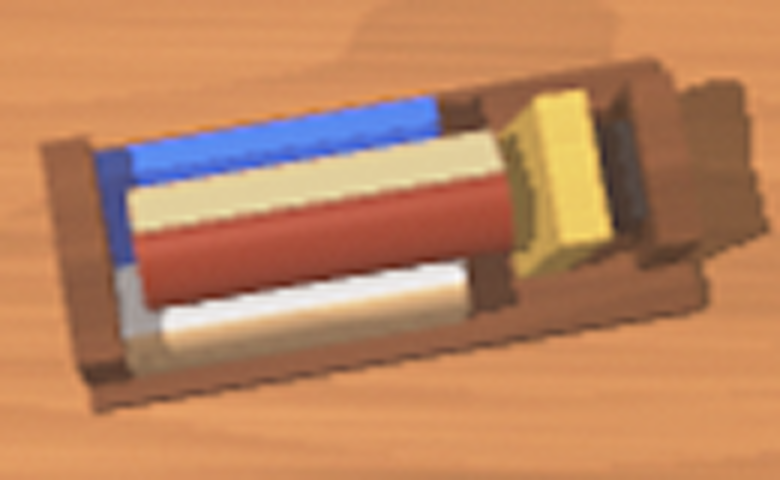

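View pics/cropB.png

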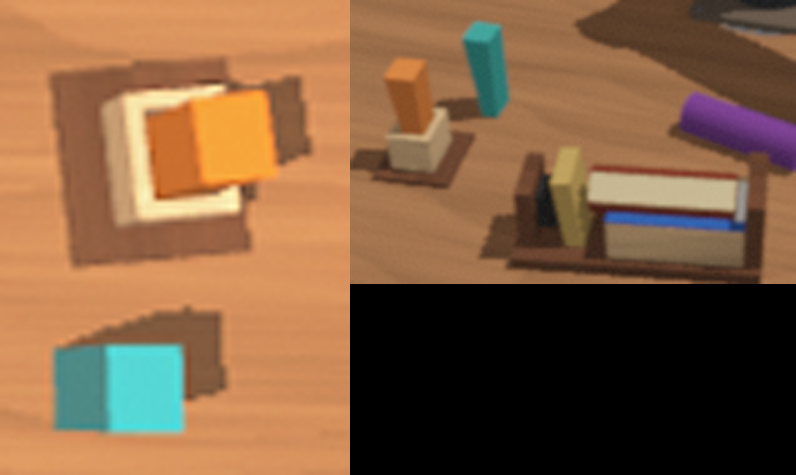

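Orange wedge confirmed in the stand, with its top corners at crop B (190,103), (270,90), (275,177) and (198,192). The blank lies in the cradle with its pale flat on the blue side. The blue wall's edge runs from crop A (133,148) to (438,98), and the white wall's from (163,333) to (468,285).

```bash
python3 - <<'E'
import pickle,numpy as np
from scipy.optimize import least_squares
from h import *
c=pickle.load(open("c0.pkl","rb"))["top"]
A=lambda p:np.array(p)/6+[200-.4,145-.4]
B=lambda p:np.array(p)/5+[345-.4,180-.4]
# (px, cradle x,y or None, z)
ob=[((438,98),30,-35,.065),((468,285),-30,-35,.065),((163,333),-30,None,.065),((133,148),30,None,.065),
((90,137),None,105,.095),((128,362),None,105,.095),((95,410),-55,None,0),((707,305),-55,None,0)]
W=[ray(c,A(o[0]),o[3])[:2] for o in ob]
def res(p):
    r=[];ca,sa=np.cos(p[2]),np.sin(p[2])
    for w,o in zip(W,ob):
        q=w-p[:2];x=ca*q[0]+sa*q[1];y=-sa*q[0]+ca*q[1]
        if o[1] is not None:r.append(x-o[1]/1e3)
        if o[2] is not None:r.append(y-o[2]/1e3)
    return r
s=least_squares(res,[.5,.1,.1],loss="soft_l1",f_scale=.002);p=s.x
print("cradle",np.round(p,4),np.degrees(p[2]),"res mm",np.round(np.array(res(p))*1e3,1))
ca,sa=np.cos(p[2]),np.sin(p[2]);loc=lambda w:np.round(1e3*np.array([[ca,sa],[-sa,ca]])@(np.array(w[:2])-p[:2]),1)
for n,z,pts in(("jawtop",.1,[(535,97),(590,90),(612,240),(568,248)]),("blank right end flat upper/lower",.09,[(490,132),(505,175)]),("left",.09,[(130,188),(135,232)])):
    print(n,[loc(ray(c,A(q),z)).tolist() for q in pts])
T=np.array([ray(c,B(q),.124)[:2] for q in [(190,103),(270,90),(275,177),(198,192)]]);print("wedge top",T.round(4).tolist(),T.mean(0),np.linalg.norm(T-np.roll(T,-1,0),axis=1))
e=T[0]-T[1]+T[3]-T[2];print("wedge yaw of +y(left) dir deg",np.degrees(np.arctan2(e[1],e[0]))-90)
F=np.array([ray(c,B(q),.051)[:2] for q in [(110,97),(240,85),(240,212),(110,225)]]);print("pocket",F.mean(0))
m=(ray(c,(104,139),.115));print("cup",m)
E
```

```text
cradle [ 0.5481 -0.0102  0.1916] 10.97988970503734 res mm [10.3 -1.  -7.5  0.5 -6.  10.8  0.4  0.  -0.2  0.1]
jawtop [[27.4, -70.7], [26.5, -92.7], [-34.0, -90.3], [-34.2, -72.7]]
blank right end flat upper/lower [[18.4, -51.8], [0.3, -54.5]]
left [[20.1, 93.2], [2.3, 94.1]]
wedge top [[0.496, -0.2893], [0.5028, -0.3264], [0.4626, -0.3279], [0.4549, -0.2924]] [ 0.47908977 -0.30899999] [0.03767346 0.04022759 0.03632508 0.04112605]
wedge yaw of +y(left) dir deg 11.328208600901903
pocket [ 0.47991125 -0.30251591]
cup [0.62730011 0.36108571 0.115     ]
```

```bash
cat >> h.py <<'E'
from scipy.spatial.transform import Rotation as R
P0=[.5475,-.0102];YAW=np.radians(11)
def c2w(v): 
    a=YAW;return np.array([P0[0]+np.cos(a)*v[0]-np.sin(a)*v[1],P0[1]+np.sin(a)*v[0]+np.cos(a)*v[1],v[2]])
def w2c(w):
    a=YAW;q=np.array(w)-[P0[0],P0[1],0];return np.array([np.cos(a)*q[0]+np.sin(a)*q[1],-np.sin(a)*q[0]+np.cos(a)*q[1],q[2]])
def move(s,w,yaw=YAW):
    r=R.from_quat(s["tcp_rot"]);t=R.from_matrix(np.array([[np.cos(yaw),np.sin(yaw),0],[np.sin(yaw),-np.cos(yaw),0],[0,0,-1]]).T)
    print("lin",np.round(r.inv().apply(np.array(w)-s["eef_pos"]),4).tolist(),"rot",np.round(np.degrees((r.inv()*t).as_rotvec()),2).tolist())
E
python3 - <<'E'
import pickle
from h import *
from plant import ctrl
s=ctrl.get_state()
move(s,c2w([-.01,.02,.13]))
d=pickle.load(open("c0.pkl","rb"))
# project predicted features for check
print("blank flat edges top view", proj(d["top"],[c2w(v) for v in [(.0247,-.057,.0728),(.0028,-.057,.0948)]]).round(1).tolist(),"seen",[(490/6+199.6,132/6+144.6),(505/6+199.6,175/6+144.6)])
a=np.radians(11.3)
for ty in(.4791,):
  w=np.array([.4791,-.309]);x=np.array([np.cos(a),np.sin(a)]);y=np.array([-np.sin(a),np.cos(a)])
  for sgn in(1,-1):
    f=w+y*.017   # face at +y side
    b=f if sgn>0 else f-y*(14*73/110/1e3)
    print(sgn,"visible face bottom px cropB",((proj(d["top"],[[*(b+x*.02),.051],[*(b-x*.02),.051]])-[344.6,179.6])*5).round().tolist(),((proj(d["top"],[[*(f+x*.02),.124],[*(f-x*.02),.124]])-[344.6,179.6])*5).round().tolist())
E
```

```text
lin [-0.4411, 0.4805, 0.1008] rot [0.04, 0.12, 53.92]
blank flat edges top view [[282.4, 165.3], [284.8, 172.4]] seen [(281.26666666666665, 166.6), (283.76666666666665, 173.76666666666665)]
1 visible face bottom px cropB [[146.0, 123.0], [163.0, 203.0]] [[188.0, 104.0], [206.0, 190.0]]
-1 visible face bottom px cropB [[164.0, 119.0], [181.0, 199.0]] [[188.0, 104.0], [206.0, 190.0]]
```

Request:
step_arm --gripper '[1,1,1,1,1,1,1,1,1,1,1,1,1,1]' --linear '[[-0.04,0.04,0],[-0.08,0.09,0],[-0.12,0.13,0],[-0.16,0.17,0],[-0.2,0.22,0],[-0.24,0.26,0],[-0.28,0.31,0],[-0.32,0.35,0],[-0.36,0.39,0.02],[-0.4,0.44,0.05],[-0.442,0.48,0.08],[-0.442,0.48,0.1],[-0.442,0.48,0.1],[-0.442,0.48,0.1]]' --delta_rot '[[0,0,5],[0,0,10],[0,0,16],[0,0,22],[0,0,28],[0,0,34],[0,0,40],[0,0,46],[0,0,52],[0,0,53.9],[0,0,53.9],[0,0,53.9],[0,0,53.9],[0,0,53.9]]' --grip_force 30

```text
time: 1.85
eef_pos: [0.5336, 0.0081, 0.132]
tcp_rot: [0.995, 0.096, 0.0, -0.0]
contact_force: [0.1, 0.5, -0.4]
opening: -0.002
```

```bash
sed -i 's/P0=\[.5475/P0=[.546/' h.py; python3 - <<'E'
from plant import ctrl
from h import *
s=ctrl.get_state();print(s["time"],s["eef_pos"],w2c(s["eef_pos"])*1e3,s["contact_force"],s["opening"])
move(s,c2w([-.012,.02,.1]))
E
```

```text
1.85 [0.53362084 0.00806927 0.13199471] [ -8.665777    20.29566206 131.99471246] [ 0.05401731  0.52358818 -0.35201158] -0.0016870093850170585
lin [-0.0034, 0.0003, 0.032] rot [0.0, -0.03, 0.05]
```

Request:
step_arm --gripper '[1,1,1,1,1,1]' --linear '[[-0.003,0,0.025],[-0.003,0,0.032],[-0.003,0,0.034],[-0.003,0,0.036],[-0.003,0,0.037],[-0.003,0,0.037]]' --delta_rot '[[0,0,0],[0,0,0],[0,0,0],[0,0,0],[0,0,0],[0,0,0]]'

```text
time: 2.6
eef_pos: [0.531, 0.007, 0.0949]
tcp_rot: [0.995, 0.096, 0.001, 0.0]
contact_force: [0.2, 0.7, 0.9]
opening: -0.003
```

Request:
step_arm --gripper '[1,1,1]' --linear '[[0,0,0.001],[0,0,0.001],[0,0,0.001]]' --delta_rot '[[0,0,0],[0,0,0],[0,0,0]]'

```text
time: 2.98
eef_pos: [0.5311, 0.007, 0.0947]
tcp_rot: [0.995, 0.096, 0.001, 0.0]
contact_force: [-1.4, -0.2, 6.1]
opening: -0.004
```

Request:
step_arm --gripper '[1,1,1,1,1,1,1,1]' --linear '[[0.003,0,0],[0.006,0,0],[0.009,0,0],[0.012,0,0],[0.015,0,0],[0.018,0,0],[0.021,0,0],[0.021,0,0]]' --delta_rot '[[0,0,0],[0,0,0],[0,0,0],[0,0,0],[0,0,0],[0,0,0],[0,0,0],[0,0,0]]'

```text
time: 3.98
eef_pos: [0.552, 0.0106, 0.0946]
tcp_rot: [0.995, 0.096, 0.001, 0.0]
contact_force: [-1.0, -0.4, 6.1]
opening: 0.002
```

```bash
python3 - <<'E'
from plant import ctrl
from h import *
s=ctrl.get_state();print(w2c(s["eef_pos"])*1e3,s["contact_force"])
c=ctrl.read_camera("scene");f=c["frame"][:,:,::-1];t=ctrl.read_camera("top")["frame"][:,:,::-1]
k=dict(fx=5,fy=5,interpolation=cv2.INTER_CUBIC)
a=cv2.resize(f[180:240,195:310],None,**k);b=cv2.resize(t[145:205,205:320],None,**k)
cv2.imwrite("pics/r1.png",np.vstack([a,b])[:600])
E
```

```text
[ 9.88697341 19.2893724  94.61931966] [-1.03424501 -0.36967951  6.08033346]
```

View pics/r1.png

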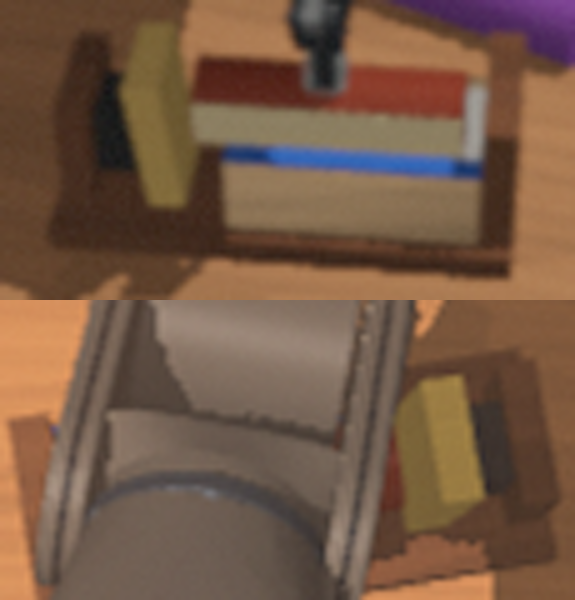

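The blank has rolled about 45°: the red top is now wide, and the pale flat faces the blue side at scene crop (330,125). On to a second stroke.

Request:
step_arm --gripper '[1,1,1,1,1,1,1,1,1,1,1,1,1,1,1,1,1]' --linear '[[0,0,-0.008],[-0.021,0,-0.008],[-0.021,0,-0.008],[-0.021,0,-0.003],[-0.021,0,0],[-0.021,0,0],[-0.018,0,0],[-0.015,0,0],[-0.012,0,0],[-0.009,0,0],[-0.006,0,0],[-0.003,0,0],[0,0,0],[0.003,0,0],[0.003,0,0.001],[0.003,0,0.002],[0.003,0,0.002]]' --delta_rot '[[0,0,0],[0,0,0],[0,0,0],[0,0,0],[0,0,0],[0,0,0],[0,0,0],[0,0,0],[0,0,0],[0,0,0],[0,0,0],[0,0,0],[0,0,0],[0,0,0],[0,0,0],[0,0,0],[0,0,0]]'

```text
time: 6.2
eef_pos: [0.554, 0.0116, 0.0913]
tcp_rot: [0.995, 0.096, -0.0, 0.0]
contact_force: [0.2, 0.8, -0.7]
opening: -0.002
```

The top has dropped 4 mm and the force is gone, which is the snap. Now I'll press over the axis.

Request:
step_arm --gripper '[1,1,1,1,1,1]' --linear '[[0,0,-0.005],[-0.009,0,-0.005],[-0.009,0,-0.002],[-0.009,0,0],[-0.009,0,0.0015],[-0.009,0,0.0015]]' --delta_rot '[[0,0,0],[0,0,0],[0,0,0],[0,0,0],[0,0,0],[0,0,0]]'

```text
time: 6.95
eef_pos: [0.5449, 0.0098, 0.0912]
tcp_rot: [0.995, 0.096, -0.001, -0.0]
contact_force: [-5.8, 0.7, 8.6]
opening: -0.0
```

Request:
step_arm --gripper '[1,1,1,1,1,1,1,1,1]' --linear '[[0,-0.002,0],[0,-0.004,0],[0,-0.006,0],[0,-0.008,0],[0,-0.01,0],[0,-0.012,0],[0,-0.014,0],[0,-0.016,0],[0,-0.016,0]]' --delta_rot '[[0,0,0],[0,0,0],[0,0,0],[0,0,0],[0,0,0],[0,0,0],[0,0,0],[0,0,0],[0,0,0]]'

```text
time: 8.07
eef_pos: [0.5437, 0.0246, 0.0913]
tcp_rot: [0.995, 0.096, 0.002, 0.001]
contact_force: [-0.9, -4.0, 5.5]
opening: 0.004
```

Request:
step_arm --gripper '[1,1,1,1,1]' --linear '[[0,-0.002,0.0003],[0,-0.004,0.0003],[0,-0.006,0.0003],[0,-0.007,0.0003],[0,-0.007,0.0003]]' --delta_rot '[[0,0,0],[0,0,0],[0,0,0],[0,0,0],[0,0,0]]'

```text
time: 8.7
eef_pos: [0.5429, 0.0314, 0.0913]
tcp_rot: [0.995, 0.096, 0.002, 0.001]
contact_force: [1.8, -3.7, 4.6]
opening: -0.001
```

Request:
step_arm --gripper '[0,-1,-1,-1,-1]' --linear '[[0,0,-0.03],[0,0.06,-0.09],[0,0.12,-0.12],[-0.06,0.18,-0.12],[-0.08,0.2,-0.12]]' --delta_rot '[[0,0,0],[0,0,0],[0,0,0],[0,0,0],[0,0,0]]'

```text
time: 9.32
eef_pos: [0.5031, -0.1756, 0.2096]
tcp_rot: [0.995, 0.096, 0.001, -0.0]
contact_force: [0.4, -0.4, -0.7]
opening: 1.0
```

```bash
python3 - <<'E'
from plant import ctrl
from h import *
s=ctrl.get_state();print(w2c(s["eef_pos"])*1e3,s["contact_force"],s["opening"])
c=ctrl.read_camera("scene");f=c["frame"][:,:,::-1];tc=ctrl.read_camera("top");t=tc["frame"][:,:,::-1]
import pickle;pickle.dump({"scene":c,"top":tc},open("c1.pkl","wb"))
k=dict(fx=5,fy=5,interpolation=cv2.INTER_CUBIC)
a=cv2.resize(f[180:240,195:310],None,**k);b=cv2.resize(t[145:205,205:320],None,**k)
cv2.imwrite("pics/r2.png",np.vstack([a,b])[:600])
E
```

```text
[ -73.70518023 -154.12214124  209.56461818] [ 0.35294678 -0.39444666 -0.65777844] 0.9999202113607736
```

View pics/r2.png

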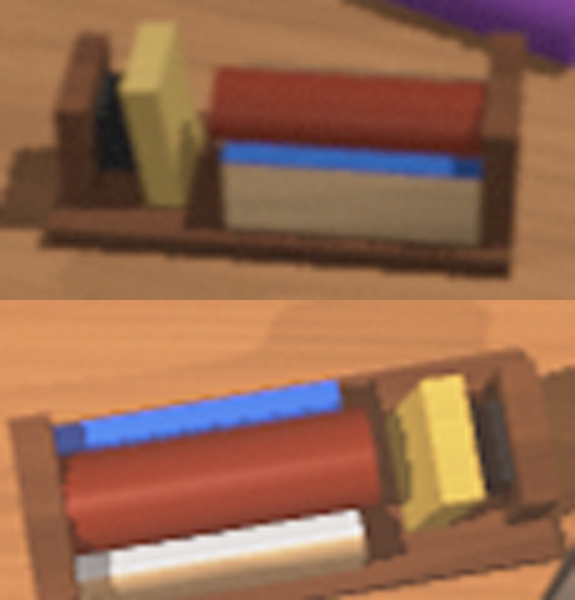

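Blank seated and home: no flat is visible, and its right end has come to the stop at top crop (70,490). The slot is open between (378,460) and the jaw. Next, the wedge.

```bash
python3 - <<'E'
from plant import ctrl
from h import *
import pickle
s=ctrl.get_state();c=pickle.load(open("c1.pkl","rb"))["top"]
move(s,[.4785,-.306,.15]);move(s,[.4785,-.306,.088])
q=proj(c,[c2w(v) for v in [(.004,-.045,.091),(.024,-.045,.081),(-.016,-.045,.081),(.03,-.0721,.1),(-.03,-.0721,.1)]])
print(((q-[204.6,144.6])*5+[0,300]).round().tolist())
f=c["frame"][:,:,::-1].astype(int);m=((f[...,2]>180)&(f[...,1]>90)&(f[...,0]<80)).astype(np.uint8)
m[:,:350]=0;m[:185]=0;m[235:]=0;m[:,420:]=0
r=cv2.minAreaRect(cv2.findNonZero(m));print(r,cv2.boxPoints(r).round(1).tolist())
E
```

```text
lin [-0.0461, 0.1211, 0.0594] rot [0.06, 0.01, -0.36]
lin [-0.0461, 0.1211, 0.1214] rot [0.06, 0.01, -0.36]
[[375.0, 445.0], [366.0, 409.0], [381.0, 490.0], [423.0, 379.0], [446.0, 503.0]]
((414.0, 229.0), (0.0, 0.0), 0.0) [[414.0, 229.0], [414.0, 229.0], [414.0, 229.0], [414.0, 229.0]]
```

Request:
step_arm --gripper '[-1,-1,-1,-1,-1,-1,-1,-1]' --linear '[[-0.02,0.06,0],[-0.046,0.12,0.02],[-0.046,0.121,0.05],[-0.046,0.121,0.06],[-0.046,0.121,0.09],[-0.046,0.121,0.11],[-0.046,0.121,0.121],[-0.046,0.121,0.121]]' --delta_rot '[[0,0,0],[0,0,0],[0,0,0],[0,0,0],[0,0,0],[0,0,0],[0,0,0],[0,0,0]]'

```text
time: 10.42
eef_pos: [0.4812, -0.3011, 0.0875]
tcp_rot: [0.995, 0.096, -0.0, -0.001]
contact_force: [0.4, -0.7, -0.2]
opening: 1.002
```

Request:
step_arm --gripper '[0,0.3,0.6,1,1,1,1,1]' --linear '[[0,0,0],[0,0,0],[0,0,0],[0,0,0],[0,0,0],[0,0,0],[0,0,0],[0,0,0]]' --delta_rot '[[0,0,0],[0,0,0],[0,0,0],[0,0,0],[0,0,0],[0,0,0],[0,0,0],[0,0,0]]' --grip_force 40

```text
time: 11.42
eef_pos: [0.4814, -0.3024, 0.0892]
tcp_rot: [0.995, 0.096, 0.0, 0.001]
contact_force: [-3.1, 0.0, 5.1]
opening: 0.473
```

Request:
step_arm --gripper '[1,1,1,1,1]' --linear '[[0,0,-0.02],[0,0,-0.06],[0,0,-0.1],[0,0,-0.141],[0,0,-0.141]]' --delta_rot '[[0,0,0],[0,0,0],[0,0,0],[0,0,0],[0,0,0]]'

```text
time: 12.05
eef_pos: [0.4832, -0.3032, 0.2345]
tcp_rot: [0.995, 0.096, 0.004, 0.004]
contact_force: [0.5, 0.0, -0.3]
opening: 0.471
```

```bash
python3 - <<'E'
from plant import ctrl
from h import *
s=ctrl.get_state();print(s["eef_pos"],s["contact_force"],s["opening"]);move(s,c2w([.001,-.057,.23]))
E
```

```text
[ 0.48323144 -0.30322724  0.23451894] [ 0.53484651  0.0220354  -0.2557569 ] 0.4712504587978554
lin [0.1186, -0.2187, 0.0036] rot [0.44, -0.37, 0.02]
```

Request:
step_arm --gripper '[1,1,1,1,1,1,1,1,1]' --linear '[[0.02,-0.03,0],[0.04,-0.07,0],[0.06,-0.11,0],[0.08,-0.15,0],[0.1,-0.185,0],[0.115,-0.21,0],[0.119,-0.219,0],[0.119,-0.219,0],[0.119,-0.219,0]]' --delta_rot '[[0,0,0],[0,0,0],[0,0,0],[0,0,0],[0,0,0],[0,0,0],[0,0,0],[0,0,0],[0,0,0]]'

```text
time: 13.18
eef_pos: [0.5558, -0.065, 0.2287]
tcp_rot: [0.995, 0.095, -0.0, 0.0]
contact_force: [0.5, -0.6, -0.3]
opening: 0.469
```

```bash
python3 - <<'E'
from plant import ctrl
from h import *
s=ctrl.get_state();print(w2c(s["eef_pos"])*1e3,s["contact_force"],s["opening"],R.from_quat(s["tcp_rot"]).as_matrix().round(3).tolist())
c=ctrl.read_camera("scene");f=c["frame"][:,:,::-1]
# predicted wedge foot/top corners (own +x side) and slot features
wm=w2c(s["eef_pos"])-[0,0,.02]
q=proj(c,[c2w(v) for v in [wm+[.02,.01,-.055],wm+[.02,-.01,-.055],wm+[.02,.01,.0],(.004,-.045,.091),(.03,-.0721,.1),(-.03,-.0721,.1)]])
print(((q-[184.6,119.6])*6).round().tolist())
a=cv2.resize(f[120:220,185:315],None,fx=6,fy=6,interpolation=cv2.INTER_CUBIC);cv2.imwrite("pics/w1.png",a)
E
```

```text
[ -0.79967995 -55.68536402 228.68711314] [ 0.52834208 -0.61666699 -0.33450188] 0.4690836209390519 [[0.982, 0.19, -0.001], [0.19, -0.982, -0.0], [-0.001, 0.0, -1.0]]
[[302.0, 367.0], [257.0, 365.0], [296.0, 265.0], [315.0, 456.0], [246.0, 473.0], [268.0, 392.0]]
```

View pics/w1.png

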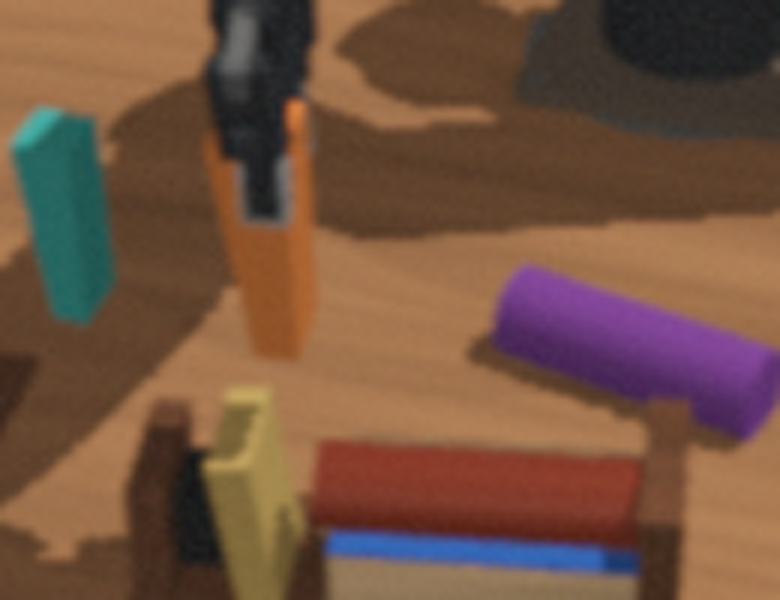

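The wedge hangs upright, with its foot corners at (255,357) and (300,357), about as predicted. The slot lies between the jaw's face at (245–268, 390–470) and the blank's end at (316,445). Shift 1.5 mm towards the jaw and lower.

Request:
step_arm --gripper '[1,1,1,1,1,1,1,1,1,1]' --linear '[[0,0.0015,0.02],[0,0.0015,0.04],[0,0.0015,0.05],[0,0.0015,0.056],[0,0.0015,0.062],[0,0.0015,0.068],[0,0.0015,0.074],[0,0.0015,0.08],[0,0.0015,0.083],[0,0.0015,0.083]]' --delta_rot '[[0,0,0],[0,0,0],[0,0,0],[0,0,0],[0,0,0],[0,0,0],[0,0,0],[0,0,0],[0,0,0],[0,0,0]]'

```text
time: 14.48
eef_pos: [0.5563, -0.0654, 0.1457]
tcp_rot: [0.995, 0.096, -0.0, -0.0]
contact_force: [0.4, -0.3, -0.3]
opening: 0.47
```

```bash
python3 - <<'E'
from plant import ctrl
from h import *
s=ctrl.get_state();print(w2c(s["eef_pos"])*1e3,s["contact_force"],s["wrist_torque"],s["opening"])
c=ctrl.read_camera("scene");f=c["frame"][:,:,::-1]
a=cv2.resize(f[120:220,185:315],None,fx=6,fy=6,interpolation=cv2.INTER_CUBIC);cv2.imwrite("pics/w2.png",a)
E
```

```text
[ -0.44397992 -56.11409071 145.74852194] [ 0.39922503 -0.30433622 -0.33939038] [0.13902339 0.05615117 0.01854689] 0.4703724912885796
```

View pics/w2.png

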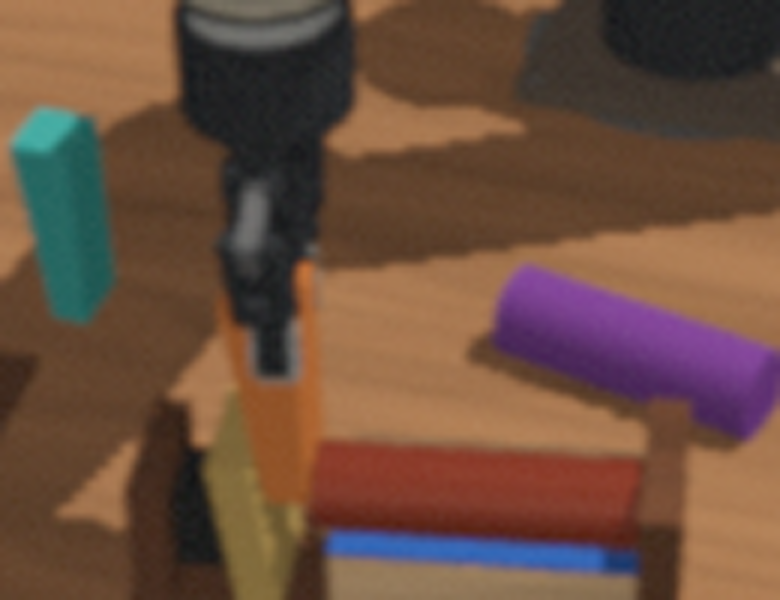

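The foot is between jaw and blank at about (285,505), with no contact force. Keep lowering.

Request:
step_arm --gripper '[1,1,1,1,1,1,1]' --linear '[[0,0,0.004],[0,0,0.008],[0,0,0.011],[0,0,0.014],[0,0,0.017],[0,0,0.02],[0,0,0.02]]' --delta_rot '[[0,0,0],[0,0,0],[0,0,0],[0,0,0],[0,0,0],[0,0,0],[0,0,0]]'

```text
time: 15.4
eef_pos: [0.557, -0.0649, 0.1266]
tcp_rot: [0.995, 0.096, 0.001, -0.001]
contact_force: [-1.0, 6.5, 4.1]
opening: 0.469
```

Request:
step_arm --gripper '[0,-0.5,-1,-1,-1,-1,0,1,1,1]' --linear '[[0,0,0],[0,0,0],[0,0,0],[0,0,0],[0,0,-0.04],[0,0,-0.08],[0,0,-0.08],[0,0,-0.08],[0,0,-0.08],[0,0,-0.08]]' --delta_rot '[[0,0,0],[0,0,0],[0,0,0],[0,0,0],[0,0,0],[0,0,0],[0,0,0],[0,0,0],[0,0,0],[0,0,0]]'

```text
time: 16.65
eef_pos: [0.5558, -0.0654, 0.2045]
tcp_rot: [0.995, 0.096, -0.001, -0.0]
contact_force: [0.3, -0.2, -0.0]
opening: 0.144
```

```bash
python3 - <<'E'
from plant import ctrl
from h import *
s=ctrl.get_state();print(w2c(s["eef_pos"])*1e3,s["contact_force"],s["opening"]);move(s,c2w([0,-.06,.165]))
c=ctrl.read_camera("scene");f=c["frame"][:,:,::-1]
q=proj(c,[c2w([.02,-.045,z+.055]) for z in(.09,.1,.11)]+[c2w([.02,-.079,z+.055]) for z in(.09,.1,.11)]);print(((q-[184.6,119.6])*6).round().tolist())
a=cv2.resize(f[120:220,185:315],None,fx=6,fy=6,interpolation=cv2.INTER_CUBIC);cv2.imwrite("pics/w3.png",a)
E
```

```text
[ -0.92569175 -56.04220944 204.54552742] [ 0.26444094 -0.21535608 -0.02860192] 0.14378738443006053
lin [0.001, 0.004, 0.0395] rot [-0.07, 0.14, 0.01]
[[304.0, 384.0], [303.0, 366.0], [302.0, 348.0], [228.0, 380.0], [227.0, 362.0], [225.0, 343.0]]
```

View pics/w3.png

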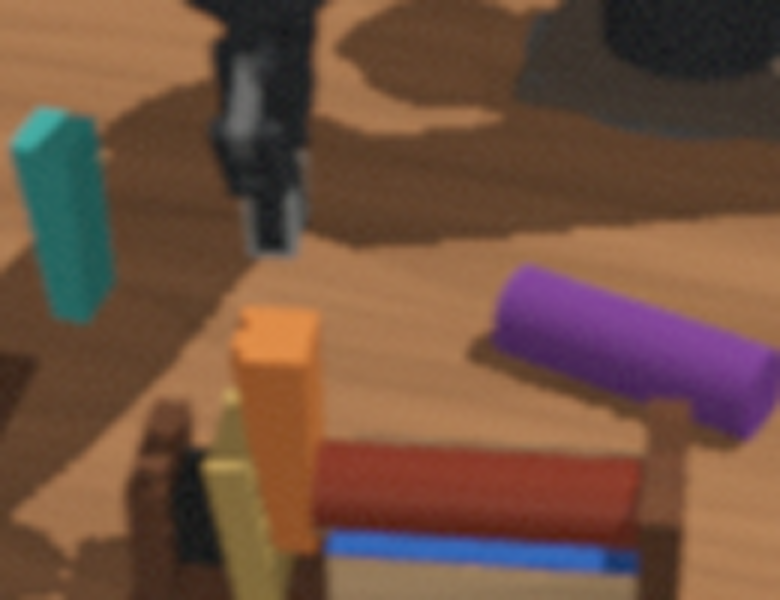

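The wedge stands upright in the slot, its top's front corners at (234,362) and (310,362), so its middle is about 100 mm up. The blank is still seated. Now I'll press on its top with shut fingers.

Request:
step_arm --gripper '[1,1,1,1,1,1,1,1]' --linear '[[0.001,0.002,0],[0.001,0.002,0.03],[0.001,0.002,0.042],[0.001,0.002,0.045],[0.001,0.002,0.048],[0.001,0.002,0.05],[0.001,0.002,0.052],[0.001,0.002,0.052]]' --delta_rot '[[0,0,0],[0,0,0],[0,0,0],[0,0,0],[0,0,0],[0,0,0],[0,0,0],[0,0,0]]'

```text
time: 17.7
eef_pos: [0.5579, -0.0673, 0.1542]
tcp_rot: [0.995, 0.096, 0.0, 0.0]
contact_force: [0.6, -0.6, -0.2]
opening: -0.004
```

Request:
step_arm --gripper '[1,1,1,1,1,1]' --linear '[[0,0,0.001],[0,0,0.002],[0,0,0.003],[0,0,0.004],[0,0,0.005],[0,0,0.005]]' --delta_rot '[[0,0,0],[0,0,0],[0,0,0],[0,0,0],[0,0,0],[0,0,0]]'

```text
time: 18.45
eef_pos: [0.5582, -0.0674, 0.1495]
tcp_rot: [0.995, 0.096, 0.0, 0.0]
contact_force: [0.4, 1.0, 3.0]
opening: 0.001
```

Request:
step_arm --gripper '[1,1,1,1,1,1,1]' --linear '[[0,0,0.001],[0,0,0.002],[0,0,0.003],[0,0,0.004],[0,0,0.005],[0,0,0.006],[0,0,0.006]]' --delta_rot '[[0,0,0],[0,0,0],[0,0,0],[0,0,0],[0,0,0],[0,0,0],[0,0,0]]'

```text
time: 19.32
eef_pos: [0.5585, -0.0673, 0.1443]
tcp_rot: [0.995, 0.096, 0.001, 0.0]
contact_force: [0.0, 1.2, 7.2]
opening: 0.003
```

Request:
step_arm --gripper '[1,1,1,1,1,1,1]' --linear '[[0,0,0.001],[0,0,0.002],[0,0,0.003],[0,0,0.004],[0,0,0.005],[0,0,0.007],[0,0,0.007]]' --delta_rot '[[0,0,0],[0,0,0],[0,0,0],[0,0,0],[0,0,0],[0,0,0],[0,0,0]]'

```text
time: 20.2
eef_pos: [0.5592, -0.0672, 0.1384]
tcp_rot: [0.995, 0.096, 0.002, 0.0]
contact_force: [-1.2, 2.2, 10.4]
opening: 0.002
```

Request:
step_arm --gripper '[1,1,1,1,1]' --linear '[[0,0,0.001],[0,0,0.002],[0,0,0.003],[0,0,0.004],[0,0,0.004]]' --delta_rot '[[0,0,0],[0,0,0],[0,0,0],[0,0,0],[0,0,0]]'

```text
time: 20.82
eef_pos: [0.5597, -0.0671, 0.1354]
tcp_rot: [0.995, 0.096, 0.002, 0.0]
contact_force: [-0.5, 3.7, 13.4]
opening: 0.002
```

Request:
step_arm --gripper '[1,1,1,1,1]' --linear '[[0,0,-0.005],[0,0,-0.03],[0,0,-0.08],[0,0.06,-0.1],[-0.03,0.12,-0.1]]' --delta_rot '[[0,0,0],[0,0,0],[0,0,0],[0,0,0],[0,0,0]]'

```text
time: 21.45
eef_pos: [0.5539, -0.1873, 0.2337]
tcp_rot: [0.995, 0.097, 0.001, 0.001]
contact_force: [0.3, -0.8, -0.7]
opening: -0.002
```

```bash
python3 - <<'E'
from plant import ctrl
from h import *
s=ctrl.get_state();print(s["time"],w2c(s["eef_pos"])*1e3,s["contact_force"])
c=ctrl.read_camera("scene");f=c["frame"][:,:,::-1];t=ctrl.read_camera("top")["frame"][:,:,::-1]
q=proj(c,[c2w([.02,-.045,z+.055]) for z in(.08,.085,.09,.1)]);print(((q-[194.6,169.6])*5).round().tolist())
k=dict(fx=5,fy=5,interpolation=cv2.INTER_CUBIC)
a=cv2.resize(f[170:235,195:310],None,**k);b=cv2.resize(t[150:203,205:320],None,**k)
cv2.imwrite("pics/e1.png",np.vstack([a,b])[:600])
E
```

```text
21.45 [ -26.00205431 -175.33969528  233.68730623] [ 0.34367981 -0.79583709 -0.74022141]
[[204.0, 85.0], [204.0, 77.0], [203.0, 70.0], [202.0, 55.0]]
```

View pics/e1.png

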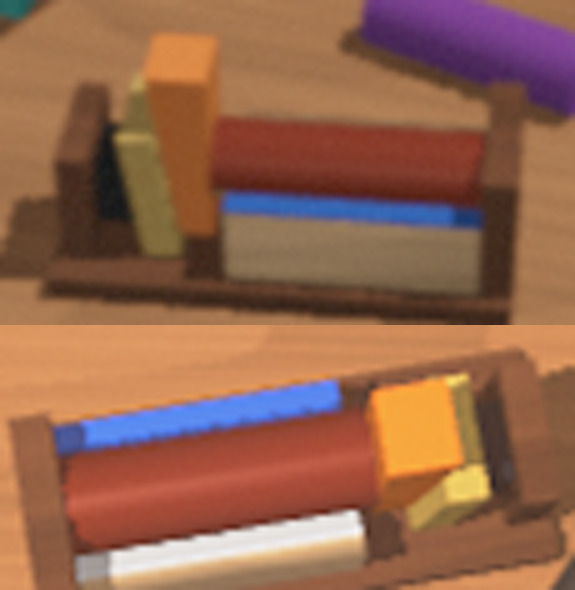

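The wedge is deep in the slot and upright, with the top's front corner at scene (210,82), so its middle is about 81 mm up. The blank is still seated and home. A quick check of the lateral offset comes before handing in.

```bash
python3 - <<'E'
from plant import ctrl
from h import *
c=ctrl.read_camera("top")
T=[w2c(ray(c,np.array([u/5+204.6,(v-325)/5+149.6]),.136))*1e3 for u,v in[(372,395),(450,378),(463,465),(385,478)]]
print(np.round(T,1)[:,:2].tolist(),np.mean(T,0).round(1))
E
```

```text
[[19.8, -43.3], [21.6, -80.1], [-19.2, -78.6], [-19.1, -42.3]] [  0.8 -61.1 136. ]
```

Centred at x = 1 mm, with the top's middle at y = −61 mm (expected −62). Handing in.

```bash
python3 -c "
from plant import ctrl
print(ctrl.sign_off())"
```

```text
the job is handed in; nothing more can be done
None
```

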